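# Stow a carton in the drawer that is not locked

### The job

One of the two drawers of the small grey cabinet is locked, and it cannot be seen which. Find the one that is not locked, pull it out all the way to its stop, then lay the light-blue carton flat inside it, same side up as now, and leave that drawer fully out and the locked one shut. The cabinet only stands on its mat: do not drag it about by a locked or fully drawn drawer, and leave the bottles and the jar beside it standing.

Things in the scene. Friction and masses are not known exactly. Their poses are not given: they have to be found in the camera images.
- cabinet_front (a point): low grey cabinet with two drawers side by side, 220 (x) x 290 (y) x 100 mm high, 3.9 kg, loose on a 14 mm high mat: slides if pulled with more than about 12 N. This point: bottom middle of its front, in the plane of the shut white drawer fronts, 14 mm above the desk; the front faces its own -x, z up. Either drawer may be the locked one; nothing visible tells which.
- drawer_left (a joint): travel of the left drawer (on the cabinet's +y side), m: 0 shut, grows as it is pulled out along the cabinet's -x, 0.130 at its stop. It slides with about 2 N. If locked, it has about 4 mm of play and then blocks.
- drawer_right (a joint): travel of the right drawer (on the cabinet's -y side), same meaning as the left one
- drawer_left_pull (a point): middle of the left drawer's steel bar handle: a round bar of 10 mm diameter and 84 mm length along the cabinet's y, 87 mm above the desk, its axis 38 mm in front of the drawer front (33 mm clear gap behind it), 27 mm below the cabinet's top; open above and below. Axes as those of cabinet_front; it moves with the drawer.
- drawer_right_pull (a point): middle of the right drawer's bar handle, the same as the left one
- drawer_left_floor (a point): point on the upper side of the left drawer's floor, 30 mm above the desk, midway across, right behind the drawer front's inner face. Of the floor, the 130 mm behind it (+x) are uncovered when the drawer is fully out. Axes as those of cabinet_front; moves with the drawer. The drawer is inside 122 mm wide (y), 171 mm long (x), its walls 42 mm high over the floor.
- drawer_right_floor (a point): the same point of the right drawer's floor
- slip_carton: light-blue carton lying on the desk in front of the cabinet, 48 (x) x 98 (y) x 34 mm high, rigid. Origin: centre of its underside, z up.
- bottle_large: amber bottle with a blue cap, 57 mm in diameter, 122 mm high, to the right of the cabinet; origin at the centre of its foot, z up. Bystander.
- glass_jar: open clear glass jar, 77 mm in diameter, 102 mm high; origin at the centre of its foot, z up. Bystander.
- dropper: amber dropper bottle with a green bulb, 43 mm in diameter, 108 mm high; origin at the centre of its foot, z up. Bystander.
- clear_bottle: clear bottle with a blue cap, 35 mm in diameter, 81 mm high; origin at the centre of its foot, z up. Bystander.
There are look-alikes about, which are no part of the job. Leave any purple or turquoise look-alike of the slip_carton alone.

How it is judged:
On the way:
1. the drawer that is not locked is pulled out to within 7 mm of its stop, the other still shut within 12 mm, the carton not yet in it (((value of joint drawer_left above 0.123 m and value of joint drawer_right below 0.012 m and x of slip_carton in the frame of drawer_left_floor below 0 m) or (value of joint drawer_right above 0.123 m and value of joint drawer_left below 0.012 m and x of slip_carton in the frame of drawer_right_floor below 0 m))), for 0.2 s.
At the end, for the whole second after the job is handed in: the unlocked drawer stands within 7 mm of its stop and the locked one is shut within 12 mm; the carton lies flat (tilt under 0.12 rad, underside within 8 mm of the floor), right side up, inside the open drawer, released and at rest (((value of joint drawer_left above 0.123 m and value of joint drawer_right below 0.012 m and x of slip_carton in the frame of drawer_left_floor between 0.02 and 0.155 m and y of slip_carton in the frame of drawer_left_floor between -0.045 and 0.045 m and z of slip_carton in the frame of drawer_left_floor between -0.005 and 0.008 m) or (value of joint drawer_right above 0.123 m and value of joint drawer_left below 0.012 m and x of slip_carton in the frame of drawer_right_floor between 0.02 and 0.155 m and y of slip_carton in the frame of drawer_right_floor between -0.045 and 0.045 m and z of slip_carton in the frame of drawer_right_floor between -0.005 and 0.008 m)) and angle between slip_carton's own z axis and vertical below 0.12 rad and linear speed of slip_carton below 0.02 m/s); the robot touches nothing.
It fails at once if the cabinet is dragged or pushed more than 30 mm from where it stood (distance of cabinet_front from where it was at the start of the episode above 0.03 m).
It fails at once if a bottle or the jar is tipped over (angle between any of bottle_large, glass_jar, dropper, clear_bottle's own z axis and vertical above 0.5 rad).
It also fails if it takes over 64 s, if anything falls off the work surface, if the arm or the gripper's body presses on something with over 40 N, if the wrist force passes 120 N, or if a joint passes its speed limit or range.

### The arm

A 7-joint arm with a two-finger parallel gripper is mounted at the origin on a cart in front of the work surface, level with it; the furniture and walls round the work are solid. World frame = base frame: x ahead of the robot, y to its left, z up, the work surface at z = 0. Lengths are in m, angles in rad, forces in N, time in s.
With the tool pointing down it reaches from about 0.35 to 0.9 m from the base axis. Payload 19.9 kg.
Tool frame: the origin (TCP) lies midway between the tips of the shut fingers; the grasp point (between the pads) lies 19 mm behind it; z points along the fingers, y is the line along which they close (so a half turn about z gives the same grasp; the last joint's range is limited). The gripper opens to 85 mm and grips with 20 to 120 N. Pads are 22 mm wide; open, the fingers measure 114 mm over their backs; the gripper's body (76 mm by 85 mm) begins 54 mm behind the grasp point. The pads swing forward as they close: fully open they stand 13 mm farther back than shut.
Start: joints at [-1.321, 0.417, -0.01, 1.614, 0.005, 1.111, -0.053], TCP at [0.179, 0.599, 0.231] pointing down, gripper open.
Joint ranges: [-2.81, 2.81], [-0.39, 2.02], [-1.27, 1.25], [0.06, 2.57], [-1.19, 4.33], [0.19, 2], [-2.82, 2.82]. Speed limits (rad/s): [1.89, 1.89, 2.39, 2.39, 3.01, 3.01, 3.01].

### API

Orientations are given as a rotation vector (axis times angle).
In Python, from workcell import * gives the robot as it stands.
- The arm moves only by the tool apply_moves, never from a script. Its argument "commands" is a list of rows, each a list of 7 numbers: the shift along the tool's x, y, z in m, then the turn, a rotation vector about the tool's x, y, z in units of 8 degrees (1.0 is 8 degrees), then the finger opening in m, from 0 to 0.0854. In form: [[x, y, z, wx, wy, wz, gripper], ...]. A call has 1 to 10 rows; each row is the pose to reach, as a shift and turn from the pose commanded when the call began, along the tool's axes at that moment; what a row does not reach only later rows make up. A row lasts 1/10 s, in which the tool goes at most 50 mm and 8.59 degrees, less where a joint would pass 70% of its speed; a pose out of reach is approached as far as the arm can. A call with a gripper value outside its range is refused whole. The fingers move at their own pace and stop on an object; "force" is the grip in N (left out, the last holds). Time passes only in rows, so rows that repeat a pose let the fingers close. It gives the time, the measured TCP pose, the force, the opening and the grip force at its end, in the units of the state.
- get_state(): the state, without advancing time (a new reading comes with each control period).
- grab_frame(name): name is "side" or "top" or "wrist"; returns the picture (480x640x3 uint8, blue, green, red); there is no depth.
- camera_params(name): a dict with "fx", "fy", "cx", "cy" (pixels), "k1" (the pictures are not rectified: a ray, as slopes to the right and down, at radius r is drawn at 1 + k1 r^2 times it, then the intrinsics apply), "origin" and "orientation" of the camera in the world. Camera axes: x right, y up, looking along -z (the intrinsics and any distortion apply to the point x, -y, -z); pixel columns grow to the right and rows downward; lengths in m; the calibration is good to about 2 mm. A picture is of the moment at which its call begins: read the wrist's pose just before it. camera_params takes no time and is no camera call; for the wrist camera it gives the pose at the moment of the call.
- sign_off(): hands the job in; it is judged then, once.
The state is a dict: "time_s": time; "q": joint angles; "qd": joint speeds; "tau": joint torques, N m; "eef_pos": TCP position; "eef_rot": TCP orientation; "ft_force": force on the tool from outside, world axes, zero at the start; "wrist_torque": the same for the moment, N m; "finger_gap": finger opening in m; "grasp_force": force on a finger pad.
Only numpy, scipy, OpenCV 4.12 (cv2) and the standard library are available. Lean on these libraries where they do the work, as an engineer would, in place of code of your own. Each camera call takes 0.05 s, during which the arm holds its last target. There are 200 camera calls.

## Working session

There is one attempt and no reset: what is moved stays moved. The work goes in short steps, Python scripts to look and compute and a tool call to move; the robot and the scene stay as the last step left them, time stands still between calls to the robot, and variables do not carry over. Pictures are saved under pics/ and viewed, at most 10 in all, crops included, and the job is handed in when it is done.

Besides the shell and the picture viewer there is one more tool, called after ">>>" as name(argument=value, ...), one argument or row to a line, values as JSON. apply_moves: Moves the arm, as the interface text tells. Its arguments: {"type":"object","properties":{"commands":{"type":"array","items":{"type":"array","items":{"type":"number"}}},"force":{"type":"number"}},"required":["commands"]}

```bash
mkdir -p pics; ls; python3 - <<'E'
from workcell import *
import cv2
for n in ("side","top"):
    im=grab_frame(n); cv2.imwrite(f"pics/{n}0.png",im); print(n,camera_params(n))
print(get_state())
E
```

```text
pics
side {'fx': 619.3418701921067, 'fy': 619.3418701921067, 'cx': 319.6575354105184, 'cy': 237.01541935027092, 'k1': 0.07010126657772855, 'origin': array([ 0.58562368, -0.94245544,  0.67000694]), 'orientation': array([ 1.02339081, -0.01538404, -0.03232655])}
top {'fx': 541.7338506365923, 'fy': 541.7338506365923, 'cx': 306.0885509319412, 'cy': 236.15093051283603, 'k1': -0.06169568616761867, 'origin': array([0.5373029 , 0.00485407, 1.03492077]), 'orientation': array([ 0.03821098, -0.07224088, -1.58499892])}
{'time_s': 0.1, 'q': array([-1.3215006 ,  0.41788671, -0.01033266,  1.61409094,  0.00473301,
        1.11070784, -0.05300553]), 'qd': array([-9.08018278e-05, -1.47978647e-03, -8.67451791e-04, -1.76657236e-03,
       -1.56831389e-03,  3.79015397e-04,  6.73808420e-04]), 'tau': array([ 1.22335470e-03, -8.65839601e+01,  6.80252686e-01, -4.35646641e+01,
        1.91635417e-02,  4.94985608e-03,  3.35353752e-05]), 'eef_pos': array([0.17910987, 0.59846974, 0.2307496 ]), 'eef_rot': array([-4.55096697e-01, -3.10840038e+00,  1.67803254e-03]), 'ft_force': array([ 0.90663885,  0.02868575, -0.1543013 ]), 'wrist_torque': array([ 0.0225187 , -0.01018599,  0.02927326]), 'grasp_force': 0.0, 'finger_gap': 0.08510829509064136}
```

View pics/top0.png

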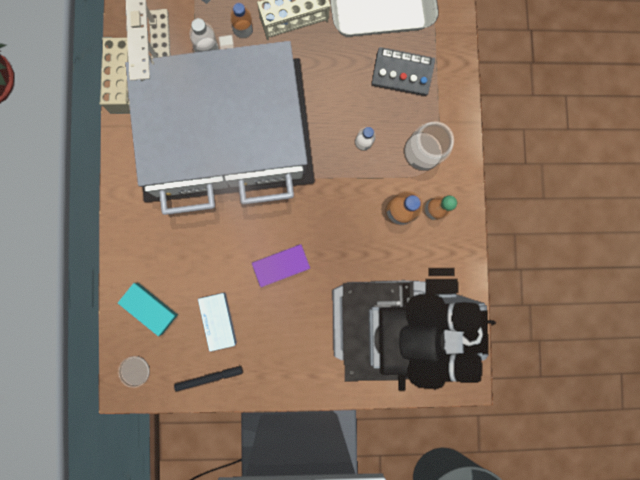

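View pics/side0.png

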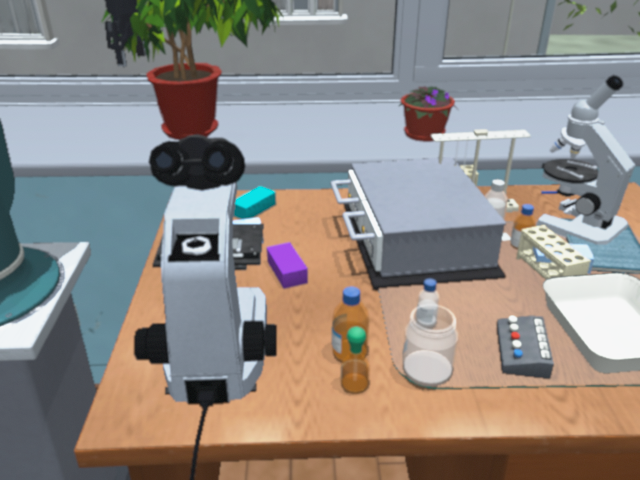

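Top view: the candidates are the purple carton at (281,265), the turquoise one at (147,309) and the light-blue/white one at (216,322). I pick (216,322) by its description. The cabinet's handles are at about (188,207) on the left and (267,198) on the right. In the side view the light-blue carton is hidden behind the microscope.

```bash
cat > h.py <<'E'
import numpy as np, cv2
from workcell import *
from scipy.spatial.transform import Rotation as R
def ray(n,px,p=None):
    p=p or camera_params(n)
    K=np.array([[p['fx'],0,p['cx']],[0,p['fy'],p['cy']],[0,0,1]])
    u=cv2.undistortPoints(np.float64(px).reshape(-1,1,2),K,np.array([p['k1'],0,0,0.]))[:,0]
    d=np.c_[u[:,0],-u[:,1],-np.ones(len(u))]
    return np.array(p['origin']),R.from_rotvec(p['orientation']).apply(d)
def plane(n,px,z,p=None):
    o,d=ray(n,px,p); return o+d*((z-o[2])/d[:,2])[:,None]
def proj(n,P,p=None):
    p=p or camera_params(n)
    c=R.from_rotvec(p['orientation']).inv().apply(np.atleast_2d(P)-p['origin'])
    a=c[:,0]/-c[:,2]; b=-c[:,1]/-c[:,2]; s=1+p['k1']*(a*a+b*b)
    return np.c_[p['cx']+p['fx']*a*s,p['cy']+p['fy']*b*s]
E
python3 - <<'E'
from h import *
im=cv2.imread('pics/top0.png')
hsv=cv2.cvtColor(im,cv2.COLOR_BGR2HSV)
print(hsv[322,205],hsv[322,220],hsv[300,215],hsv[340,220])
# carton
roi=np.zeros(im.shape[:2],np.uint8); roi[280:362,188:248]=255
m=((hsv[...,2]>130)&(((hsv[...,0]>80)&(hsv[...,0]<130))|(hsv[...,1]<50))).astype(np.uint8)*255&roi
c=max(cv2.findContours(m,0,2)[0],key=cv2.contourArea)
r=cv2.minAreaRect(c); b=cv2.boxPoints(r); W=plane('top',b,.034)
print('carton px',r,W.round(4).tolist(),W.mean(0),[np.linalg.norm(W[i]-W[i-1]) for i in range(4)])
# cabinet top
m=((hsv[...,1]<70)&(hsv[...,2]>70)&(hsv[...,2]<190)).astype(np.uint8)*255
roi[:]=0; roi[30:225,125:320]=255; m&=roi
m=cv2.morphologyEx(m,cv2.MORPH_OPEN,np.ones((15,15)))
c=max(cv2.findContours(m,0,2)[0],key=cv2.contourArea)
q=cv2.approxPolyDP(cv2.convexHull(c),8,True)[:,0]
W=plane('top',q,.114); print('cab',q.tolist(),W.round(4).tolist(),[np.linalg.norm(W[i]-W[i-1]).round(4) for i in range(len(W))])
a=cv2.resize(im[150:230,130:320],None,fx=4,fy=4,interpolation=2)
b=cv2.resize(im[280:362,188:248],None,fx=3.9,fy=3.9,interpolation=2)
out=np.zeros((320+322,760,3),np.uint8); out[:320]=a; b=b[:270]; out=np.zeros((595,760,3),np.uint8); out[:320]=a; out[320:320+len(b),:b.shape[1]]=b
cv2.imwrite('pics/crop1.png',out)
E
```

```text
[100  46 235] [ 88  16 235] [ 86  17 235] [ 88  16 235]
carton px ((216.0176544189453, 321.8294372558594), (54.99186325073242, 27.44169807434082), 77.47119140625) [[0.4966, 0.1854, 0.034], [0.5068, 0.1361, 0.034], [0.4086, 0.1151, 0.034], [0.3985, 0.1641, 0.034]] [0.45263334 0.15018287 0.034     ] [np.float64(0.10035218380300219), np.float64(0.050322104532825984), np.float64(0.10040604414160112), np.float64(0.050075146187000964)]
cab [[291, 41], [305, 165], [138, 185], [126, 80], [149, 57]] [[0.9471, 0.0056, 0.114], [0.7247, -0.0156, 0.114], [0.694, 0.2715, 0.114], [0.8802, 0.2952, 0.114], [0.9212, 0.2554, 0.114]] [np.float64(0.2511), np.float64(0.2233), np.float64(0.2888), np.float64(0.1877), np.float64(0.0572)]
```

View pics/crop1.png

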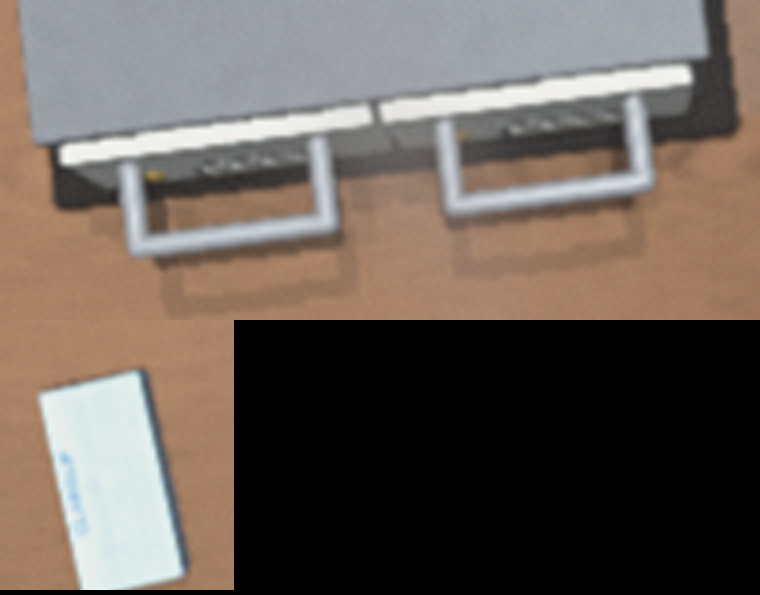

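The crop confirms the choice: light-blue top with blue print at (216,322). The handle bars run from about (165,212) to (212,205.5) on the left and (243,202) to (292,196) on the right. Measuring those next.

```bash
python3 - <<'E'
from h import *
W=plane('top',[(165,211.7),(212.5,205.5),(243,201.7),(292,195.7)],.09)
print(W.round(4).tolist(), [np.linalg.norm(W[0]-W[1]),np.linalg.norm(W[2]-W[3])])
F=plane('top',[(145,188.3),(222,177.7),(226,179),(303,169)],.110);print('front top edge',F.round(4).tolist())
yaw=0.1065; c=np.array([np.cos(yaw),np.sin(yaw)]); print('along x:',(W[:,:2]@c).round(4),(F[:,:2]@c).round(4))
print('purple',plane('top',[(253,268),(303,246)],.034).round(3).tolist())
s=get_state(); Rt=R.from_rotvec(s['eef_rot']); print(Rt.as_matrix().round(3))
for w in (W[:2].mean(0),W[2:].mean(0)):
    print(w.round(4),'tool shift',Rt.inv().apply([w[0],w[1],.15]-s['eef_pos']).round(4))
E
```

```text
[[0.65, 0.2305, 0.09], [0.6598, 0.1471, 0.09], [0.6657, 0.0936, 0.09], [0.6752, 0.0075, 0.09]] [np.float64(0.08393260880534827), np.float64(0.08661500427212647)]
front top edge [[0.6887, 0.2605, 0.11], [0.7052, 0.1277, 0.11], [0.7028, 0.1208, 0.11], [0.7186, -0.0122, 0.11]]
along x: [0.6709 0.6717 0.6719 0.6722] [0.7125 0.7148 0.7117 0.7132]
purple [[0.55, 0.081, 0.034], [0.589, -0.011, 0.034]]
[[-0.958  0.287 -0.   ]
 [ 0.287  0.958 -0.001]
 [-0.    -0.001 -1.   ]]
[0.6549 0.1888 0.09  ] tool shift [-0.5733 -0.256   0.0811]
[0.6705 0.0506 0.09  ] tool shift [-0.6278 -0.3839  0.0812]
```

>>> apply_moves(
  commands=[
    [-0.05,-0.022,0.007,0.8,0,0.8,0.035],
    [-0.573,-0.256,0.06,0,0,8.4,0.035],
    [-0.573,-0.256,0.06,0,0,8.4,0.035],
    [-0.573,-0.256,0.06,0,0,8.4,0.035],
    [-0.573,-0.256,0.06,0,0,8.4,0.035],
    [-0.573,-0.256,0.06,0,0,8.4,0.035],
    [-0.573,-0.256,0.06,0,0,8.4,0.035],
    [-0.573,-0.256,0.06,0,0,8.4,0.035],
    [-0.573,-0.256,0.06,0,0,8.4,0.035],
    [-0.573,-0.256,0.06,0,0,8.4,0.035],
  ],
)

```text
time_s: 1.1
eef_pos: [0.5573, 0.2726, 0.1831]
eef_rot: [-2.1, -2.336, 0.0]
ft_force: [0.7, 1.1, -0.4]
finger_gap: 0.0349
grasp_force: 0.0
```

```bash
cat >> h.py <<'E'
def to(x,y,z,yaw):
    "tool shift, and turn in 8-degree units, to TCP x,y,z with tool y at angle yaw (deg), tool down"
    s=get_state(); Rt=R.from_rotvec(s['eef_rot'])
    a=np.radians(yaw); yv=np.array([np.cos(a),np.sin(a),0]); zv=np.array([0,0,-1.]); xv=np.cross(yv,zv)
    G=R.from_matrix(np.c_[xv,yv,zv])
    print(s['time_s'],s['eef_pos'].round(4),'shift',Rt.inv().apply(np.array([x,y,z])-s['eef_pos']).round(4),
      'turn',np.degrees((Rt.inv()*G).as_rotvec()/8).round(2),'F',s['ft_force'].round(1),'gap',s['finger_gap'],'speed',abs(s['qd']).max().round(3))
E
python3 -c "
from h import *
to(.655,.189,.15,6.1)"
```

```text
1.1 [0.5573 0.2726 0.1831] shift [-0.0935  0.0882  0.0331] turn [-0.  0. -0.] F [ 0.7  1.1 -0.4] gap 0.034865678037674416 speed 0.9
```

>>> apply_moves(
  commands=[
    [-0.092,0.085,0.033,0,0,0,0.035],
    [-0.092,0.085,0.033,0,0,0,0.035],
    [-0.092,0.085,0.033,0,0,0,0.035],
    [-0.092,0.085,0.033,0,0,0,0.035],
  ],
)

```text
time_s: 1.5
eef_pos: [0.6525, 0.1867, 0.1485]
eef_rot: [2.105, 2.331, -0.005]
ft_force: [-1.1, -0.6, -0.7]
finger_gap: 0.0352
grasp_force: 0.0
```

```bash
python3 -c "
from h import *
to(.655,.189,.068,6.1)
p=camera_params('wrist');im=grab_frame('wrist');cv2.imwrite('pics/w1.png',im)
print(p['origin'],proj('wrist',[[.655,.189,.087],[.65,.2305,.087],[.66,.1473,.087]],p))
to(.655,.189,.068,6.1)
"
```

```text
1.5 [0.6525 0.1867 0.1485] shift [0.0023 0.0028 0.0805] turn [-0.01  0.02 -0.03] F [-1.1 -0.6 -0.7] gap 0.03517009870230356 speed 0.061
[0.64491649 0.25688586 0.29084419] [[321.40739467 255.37500363]
 [320.21145518 179.16013091]
 [322.43370881 323.99099763]]
1.55 [0.6513 0.1893 0.1491] shift [-0.0005  0.0038  0.0811] turn [-0.01  0.01 -0.02] F [-0.6  0.2  0.1] gap 0.034929798541266883 speed 0.046
```

View pics/w1.png

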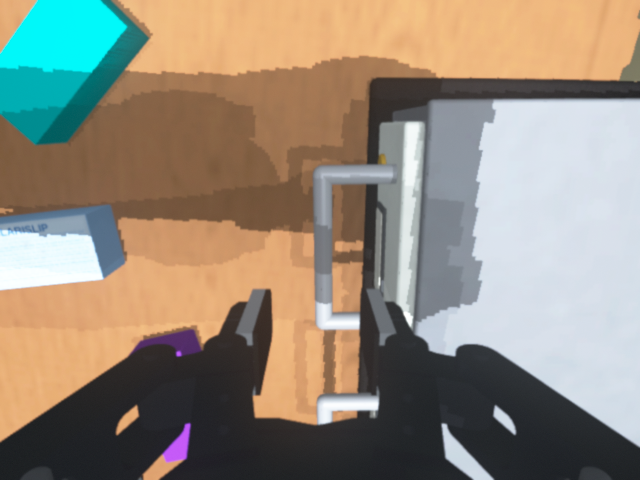

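The wrist view has the left bar at column ~323, rows 165–325, which matches the projection. The fingers straddle it, so I descend.

>>> apply_moves(
  commands=[
    [0,0.004,0.03,0,0,0,0.035],
    [0,0.004,0.06,0,0,0,0.035],
    [0,0.004,0.08,0,0,0,0.035],
    [0,0.004,0.08,0,0,0,0.035],
    [0,0.004,0.08,0,0,0,0.0],
    [0,0.004,0.08,0,0,0,0.0],
    [0,0.004,0.08,0,0,0,0.0],
    [0,0.004,0.08,0,0,0,0.0],
  ],
  force=30,
)

```text
time_s: 2.35
eef_pos: [0.6552, 0.1928, 0.072]
eef_rot: [2.098, 2.337, 0.003]
ft_force: [-1.1, 0.8, 8.0]
finger_gap: 0.0088
grasp_force: 29.9
```

```bash
python3 -c "
from h import *
to(.655,.189,.068,6.1)"
```

```text
2.35 [0.6552 0.1928 0.072 ] shift [-0.0038 -0.0007  0.0039] turn [ 0.01 -0.01  0.01] F [-1.1  0.8  8. ] gap 0.008794890592908262 speed 0.002
```

>>> apply_moves(
  commands=[
    [0,-0.002,0,0,0,0,0],
    [0,-0.004,0,0,0,0,0],
    [0,-0.006,0,0,0,0,0],
    [0,-0.007,0,0,0,0,0],
  ],
)

```text
time_s: 2.75
eef_pos: [0.6486, 0.192, 0.0719]
eef_rot: [2.098, 2.337, 0.004]
ft_force: [1.5, 1.9, 5.0]
finger_gap: 0.009
grasp_force: 29.7
```

>>> apply_moves(
  commands=[
    [0,-0.002,0,0,0,0,0],
    [0,-0.004,0,0,0,0,0],
    [0,-0.005,0,0,0,0,0],
  ],
)

```text
time_s: 3.05
eef_pos: [0.6437, 0.1914, 0.0719]
eef_rot: [2.098, 2.337, 0.004]
ft_force: [1.1, 1.9, 7.2]
finger_gap: 0.0087
grasp_force: 29.8
```

Only about 2 N of resistance past the 4 mm of play, so the left drawer is the free one. Pulling on.

>>> apply_moves(
  commands=[
    [0,-0.008,0,0,0,0,0],
    [0,-0.02,0,0,0,0,0],
    [0,-0.035,0,0,0,0,0],
    [0,-0.05,0,0,0,0,0],
    [0,-0.065,0,0,0,0,0],
    [0,-0.08,0,0,0,0,0],
    [0,-0.093,0,0,0,0,0],
    [0,-0.103,0,0,0,0,0],
    [0,-0.108,0,0,0,0,0],
    [0,-0.11,0,0,0,0,0],
  ],
)

```text
time_s: 4.05
eef_pos: [0.5342, 0.1787, 0.0719]
eef_rot: [2.099, 2.335, 0.004]
ft_force: [2.7, -3.4, 7.7]
finger_gap: 0.0084
grasp_force: 30.0
```

>>> apply_moves(
  commands=[
    [0,-0.002,0,0,0,0,0],
    [0,-0.003,0,0,0,0,0],
    [0,-0.004,0,0,0,0,0],
    [0,-0.004,0,0,0,0,0],
  ],
)

```text
time_s: 4.45
eef_pos: [0.5306, 0.1783, 0.0718]
eef_rot: [2.099, 2.335, 0.004]
ft_force: [1.4, -4.0, 10.6]
finger_gap: 0.0089
grasp_force: 30.2
```

>>> apply_moves(
  commands=[
    [0,-0.001,0,0,0,0,0],
    [0,-0.002,0,0,0,0,0],
    [0,-0.003,0,0,0,0,0],
    [0,-0.003,0,0,0,0,0],
  ],
)

```text
time_s: 4.85
eef_pos: [0.5277, 0.1779, 0.0718]
eef_rot: [2.099, 2.335, 0.004]
ft_force: [1.1, -3.1, 10.9]
finger_gap: 0.0087
grasp_force: 30.2
```

>>> apply_moves(
  commands=[
    [0,-0.001,0,0,0,0,0],
    [0,-0.0015,0,0,0,0,0],
    [0,-0.0015,0,0,0,0,0],
  ],
)

```text
time_s: 5.15
eef_pos: [0.5267, 0.1778, 0.0718]
eef_rot: [2.098, 2.335, 0.005]
ft_force: [4.5, -2.4, 7.4]
finger_gap: 0.0085
grasp_force: 30.0
```

>>> apply_moves(
  commands=[
    [0,0,0,0,0,0,0.035],
    [0,0,0,0,0,0,0.035],
    [0,0,0,0,0,0,0.035],
    [0,0,-0.02,0,0,0,0.035],
    [0,0,-0.05,0,0,0,0.05],
    [0,0,-0.1,0,0,0,0.066],
    [0,0,-0.1,0,0,-12,0.066],
    [0,0,-0.1,0,0,-12,0.066],
    [0,0,-0.1,0,0,-12,0.066],
  ],
)

```text
time_s: 6.05
eef_pos: [0.5247, 0.1783, 0.1707]
eef_rot: [1.516, 2.752, 0.0]
ft_force: [-0.4, -1.0, 0.1]
finger_gap: 0.0658
grasp_force: 0.0
```

>>> apply_moves(
  commands=[
    [-0.04,0.04,0,0,0,-8,0.066],
    [-0.04,0.04,0,0,0,-8,0.066],
    [-0.04,0.04,0,0,0,-8,0.066],
    [-0.04,0.04,0,0,0,-8,0.066],
    [-0.04,0.04,0,0,0,-8,0.066],
    [-0.04,0.04,0,0,0,-8,0.066],
  ],
)

```text
time_s: 6.65
eef_pos: [0.5798, 0.1653, 0.1702]
eef_rot: [-0.169, -3.137, 0.0]
ft_force: [-0.5, -0.1, 0.6]
finger_gap: 0.066
grasp_force: 0.0
```

```bash
python3 -c "
from h import *
im=grab_frame('top');cv2.imwrite('pics/t2.png',im)
p=camera_params('wrist');w=grab_frame('wrist');cv2.imwrite('pics/w2.png',w);np.save('w2.npy',p,allow_pickle=True)
to(.4526,.1502,.1,102.1)
cv2.imwrite('pics/both.png',cv2.resize(np.hstack([im,w]),(800,300),interpolation=3))"
```

```text
6.75 [0.5799 0.1652 0.1703] shift [ 0.1248 -0.029   0.0703] turn [ 0.   -0.   -2.31] F [-0.5 -1.   0.6] gap 0.06629491534901501 speed 0.175
```

View pics/both.png

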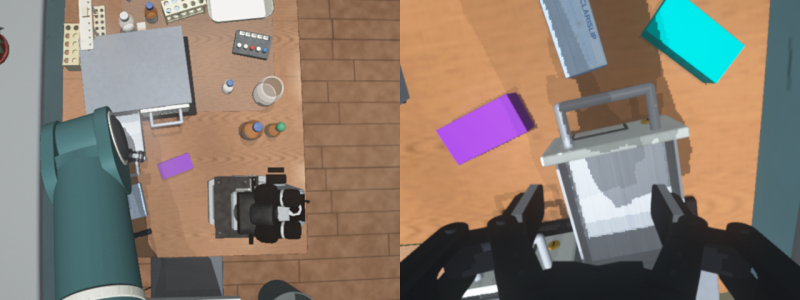

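The left drawer is out, at about (165,115) in the top half. The wrist half shows it open with the carton beyond the handle and nothing disturbed. A full-size look should give the drawer's inner edges.

View pics/w2.png

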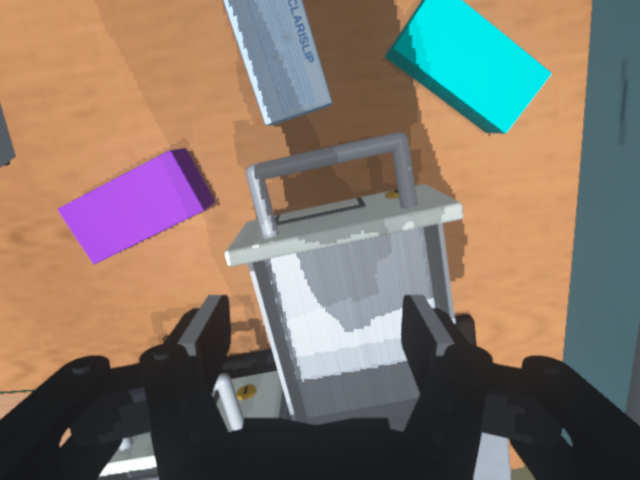

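```bash
python3 - <<'E'
from h import *
p=np.load('w2.npy',allow_pickle=True).item()
yaw=.1065; ex=np.array([np.cos(yaw),np.sin(yaw)]); ey=np.array([-ex[1],ex[0]])
bar=np.array([.655,.189])-.1295*ex
f=bar+.038*ex
P=[[*(bar+s*.042*ey),.087] for s in(-1,1)]+[[*(f+a*ex+s*.061*ey),z] for a,z in((0,.11),(.012,.03)) for s in (-1,1)]+[[*(f+(.012+.13)*ex+s*.061*ey),.072] for s in(-1,1)]
print(np.round(P,4).tolist()); print(proj('wrist',P,p).round(1))
E
```

```text
[[0.5307, 0.1335, 0.087], [0.5218, 0.217, 0.087], [0.5705, 0.1186, 0.11], [0.5575, 0.2399, 0.11], [0.5824, 0.1199, 0.03], [0.5695, 0.2412, 0.03], [0.7117, 0.1337, 0.072], [0.6987, 0.255, 0.072]]
[[252.1 171.7]
 [397.1 141.1]
 [229.  252.2]
 [451.8 207.6]
 [255.8 234.1]
 [417.1 201.5]
 [290.7 414.7]
 [454.9 385.7]]
```

>>> apply_moves(
  commands=[
    [0.125,-0.029,0,0,0,-2.31,0.066],
    [0.125,-0.029,0,0,0,-2.31,0.066],
    [0.125,-0.029,0,0,0,-2.31,0.066],
    [0.125,-0.029,0.03,0,0,-2.31,0.066],
    [0.125,-0.029,0.06,0,0,-2.31,0.066],
    [0.125,-0.029,0.09,0,0,-2.31,0.066],
    [0.125,-0.029,0.09,0,0,-2.31,0.066],
  ],
)

```text
time_s: 7.45
eef_pos: [0.4506, 0.1499, 0.0777]
eef_rot: [0.32, -3.12, 0.003]
ft_force: [0.2, -0.2, 0.4]
finger_gap: 0.066
grasp_force: 0.0
```

```bash
python3 - <<'E'
from h import *
p=camera_params('wrist'); w=grab_frame('wrist')
c=proj('wrist',[[.4966,.1854,.034],[.5068,.1361,.034],[.4086,.1151,.034],[.3985,.1641,.034]],p); print(c.round())
cv2.polylines(w,[c.astype(np.int32)],True,(0,0,255),1); cv2.imwrite('pics/w3.png',w)
to(.4526,.1502,.004,102.1)
E
```

```text
[[362. 361.]
 [270. 361.]
 [262. 176.]
 [367. 176.]]
7.5 [0.4516 0.1503 0.0796] shift [-0.0012 -0.0003  0.0756] turn [-0.01 -0.02 -0.04] F [-0.9  0.2  0.3] gap 0.06589908196519258 speed 0.047
```

View pics/w3.png

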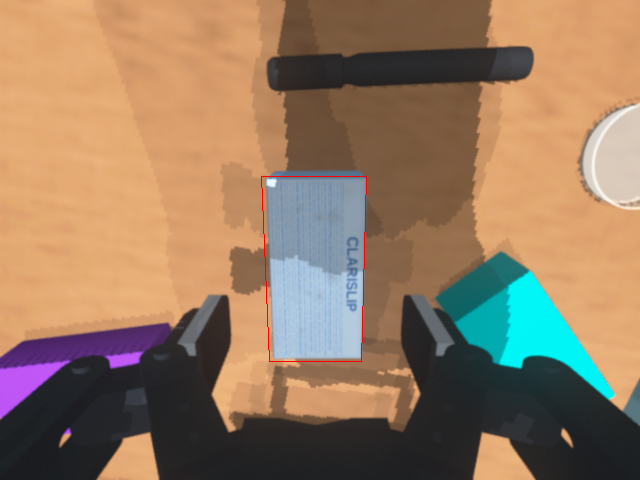

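The wrist view shows the carton squarely outlined at (262–367, 176–361) between the fingers, clear of its neighbours. Descending and gripping.

>>> apply_moves(
  commands=[
    [0,0,0.03,0,0,0,0.066],
    [0,0,0.055,0,0,0,0.066],
    [0,0,0.07,0,0,0,0.066],
    [0,0,0.07,0,0,0,0.066],
    [0,0,0.07,0,0,0,0.03],
    [0,0,0.07,0,0,0,0.03],
    [0,0,0.07,0,0,0,0.03],
    [0,0,0.07,0,0,0,0.03],
  ],
  force=30,
)

```text
time_s: 8.3
eef_pos: [0.4535, 0.151, 0.012]
eef_rot: [-0.326, 3.122, 0.001]
ft_force: [-1.1, -0.1, 10.6]
finger_gap: 0.0477
grasp_force: 32.0
```

>>> apply_moves(
  commands=[
    [0,0,-0.03,0,0,0,0.03],
    [0,0,-0.08,0,0,0,0.03],
    [0,0,-0.13,0,0,0,0.03],
    [0,0,-0.16,0,0,0,0.03],
    [0,0,-0.16,0,0,0,0.03],
    [0,0,-0.16,0,0,0,0.03],
  ],
)

```text
time_s: 8.9
eef_pos: [0.4528, 0.1508, 0.1717]
eef_rot: [-0.327, 3.122, 0.001]
ft_force: [-0.8, 0.8, -1.4]
finger_gap: 0.0472
grasp_force: 31.5
```

```bash
python3 -c "
from h import *
to(.6415,.190,.17,96.1)"
```

```text
8.9 [0.4528 0.1508 0.1717] shift [-0.1927 -0.0007  0.0022] turn [0.   0.02 0.73] F [-0.8  0.8 -1.4] gap 0.04722065813554043 speed 0.037
```

>>> apply_moves(
  commands=[
    [-0.03,0,0,0,0,0.3,0.03],
    [-0.07,0,0,0,0,0.73,0.03],
    [-0.11,0,0,0,0,0.73,0.03],
    [-0.15,0,0,0,0,0.73,0.03],
    [-0.18,0,0,0,0,0.73,0.03],
    [-0.193,-0.001,0,0,0,0.73,0.03],
    [-0.193,-0.001,0,0,0,0.73,0.03],
    [-0.193,-0.001,0,0,0,0.73,0.03],
  ],
)

```text
time_s: 9.7
eef_pos: [0.6406, 0.1895, 0.1692]
eef_rot: [0.167, -3.135, 0.001]
ft_force: [-0.1, 0.0, -1.5]
finger_gap: 0.0474
grasp_force: 31.5
```

```bash
python3 - <<'E'
from h import *
w=grab_frame('wrist'); cv2.imwrite('pics/w4.png',w)
to(.6415,.190,.044,96.1)
E
```

```text
9.75 [0.6405 0.1895 0.1697] shift [-0.0012  0.0004  0.1257] turn [-0.   -0.01  0.  ] F [-0.7 -0.1 -0.3] gap 0.04716618013335738 speed 0.015
```

View pics/w4.png

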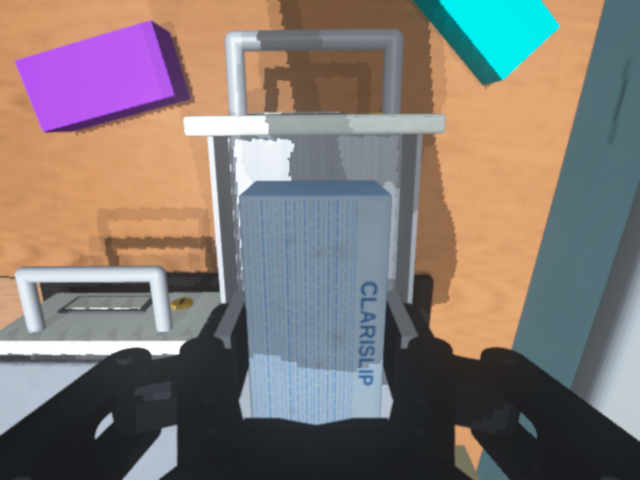

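The carton is square to the drawer and centred (column ~316 against the drawer's 314). Lowering it.

>>> apply_moves(
  commands=[
    [-0.001,0,0.03,0,0,0,0.03],
    [-0.001,0,0.06,0,0,0,0.03],
    [-0.001,0,0.085,0,0,0,0.03],
    [-0.001,0,0.105,0,0,0,0.03],
    [-0.001,0,0.118,0,0,0,0.03],
    [-0.001,0,0.122,0,0,0,0.03],
    [-0.001,0,0.124,0,0,0,0.03],
    [-0.001,0,0.124,0,0,0,0.03],
  ],
)

```text
time_s: 10.55
eef_pos: [0.6428, 0.1899, 0.0472]
eef_rot: [-0.168, 3.136, 0.0]
ft_force: [0.3, -0.7, -0.1]
finger_gap: 0.0478
grasp_force: 31.5
```

>>> apply_moves(
  commands=[
    [0,0,0.002,0,0,0,0.03],
    [0,0,0.004,0,0,0,0.03],
    [0,0,0.004,0,0,0,0.03],
  ],
)

```text
time_s: 10.85
eef_pos: [0.6425, 0.1898, 0.0424]
eef_rot: [-0.168, 3.137, -0.0]
ft_force: [0.6, -0.2, 0.2]
finger_gap: 0.0478
grasp_force: 31.5
```

>>> apply_moves(
  commands=[
    [0,0,0,0,0,0,0.052],
    [0,0,0,0,0,0,0.06],
    [0,0,0,0,0,0,0.06],
    [0,0,-0.02,0,0,0,0.06],
    [0,0,-0.05,0,0,0,0.06],
    [0,0,-0.1,0,0,0,0.06],
    [0,0,-0.15,0,0,0,0.06],
    [0,0,-0.15,0,0,0,0.06],
    [0,0,-0.15,0,0,0,0.06],
  ],
)

```text
time_s: 11.75
eef_pos: [0.643, 0.19, 0.1937]
eef_rot: [-0.168, 3.135, 0.001]
ft_force: [-1.1, 0.2, -1.5]
finger_gap: 0.0601
grasp_force: 0.0
```

```bash
python3 - <<'E'
from h import *
w=grab_frame('wrist'); s=grab_frame('side')
cv2.imwrite('pics/end.png',cv2.resize(np.hstack([w,s[120:]  if 0 else s]),(800,300),interpolation=3))
p=camera_params('wrist'); print(p['origin'])
yaw=.1065; ex=np.array([np.cos(yaw),np.sin(yaw)]); ey=np.array([-ex[1],ex[0]]); c=np.array([.6425,.1898])
q=proj('wrist',[[*(c+a*.049*ex+b*.024*ey),.064] for a,b in((-1,-1),(-1,1),(1,1),(1,-1))]+[[.5262+d*.042*ey[0],.1775+d*.042*ey[1],.087] for d in(-1,1)],p); print((q*.625).round(1))
print(get_state()['ft_force'])
E
```

```text
[0.57170483 0.18214436 0.33399578]
[[175.1 100.4]
 [219.2 100.4]
 [217.2 183.4]
 [177.2 183.4]
 [152.   28.2]
 [242.6  28.2]]
[ 0.0458444  -0.37954108 -0.46965963]
```

View pics/end.png

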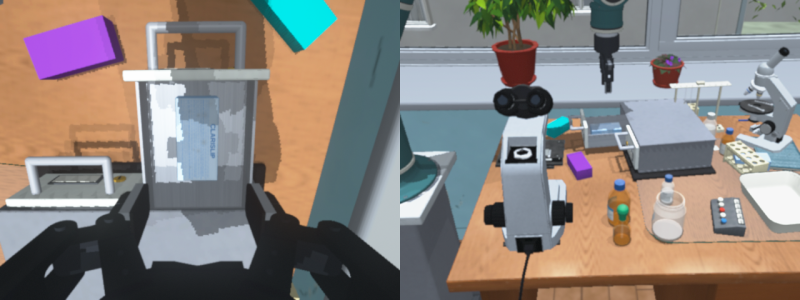

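The carton lies flat in the fully open drawer at (177–218, 97–181), as predicted. The bar is at row 27 (still fully out), the right drawer is shut, and the bottles and jar stand.

```bash
python3 -c "
from workcell import *
print(sign_off())"
```

```text
the job is handed in; nothing more can be done
None
```

The left drawer was the unlocked one; it is out to its stop with the light-blue carton flat and right side up inside, the right drawer is shut, the bottles and jar still stand, and I have handed the job in (the hand-in returned no verdict).

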